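Stand the fallen post and hold the gauge on it

ROBOT

A 6-joint arm with a two-finger parallel gripper is mounted at the origin on the work surface. World frame = base frame: x ahead of the robot, y to its left, z up, the work surface at z = 0. Lengths are in m, angles in rad, forces in N, time in s.
With the tool pointing down it reaches from about 0.275 to 0.975 m from the base axis. Payload 8.4 kg.
Tool frame: the origin (TCP) lies between the finger pads; the fingertips stand r.tcp_to_tips ahead of it and the grasp point (between the pads) lies 8 mm behind it (r.tcp_to_tips is the distance from the TCP to the fingertips, in m); z points along the fingers, y is the line along which they close (so a half turn about z gives the same grasp; the last joint's range is limited). The gripper opens to 92 mm and grips with 3 to 60 N. Pads are 20 mm wide; open, the fingers measure 128 mm over their backs; the gripper's body (75 mm by 189 mm) begins 69 mm behind the grasp point.
Start: joints at [1.106, 0.353, 1.633, -0, 1.155, -0.002], TCP at [0.279, 0.559, 0.226] pointing down, gripper open.
Joint ranges: [-2.63, 2.63], [-0.92, 2.1], [0.06, 2.66], [-1.3, 4.44], [0, 2.69], [-3.02, 3.02]. Speed limits (rad/s): [2.22, 2.22, 2.79, 3.14, 3.14, 3.14].

INTERFACE

Orientations are given as a rotation vector (axis times angle).
In Python, from station import readout, camera, ticket, r gives the robot as it stands.
- The arm moves only by the tool drive_tool, never from a script. Its argument "targets" is a list of rows, each an object with "dp": the shift along the world's x, y, z in m, a list of three; "yaw": the turn about the world's z in degrees; "gripper": the closure, from 0 (fully open) to 1 (shut). A call has 1 to 20 rows; each row shifts and turns the commanded pose from where the row before left it; what a row does not reach is not made up. A row lasts 1/8 s, in which the tool goes at most 62.5 mm and 10.7 degrees, less where a joint would pass 70% of its speed; a pose out of reach is approached as far as the arm can. A call is refused whole if a number of a shift passes 0.0625 or a number of a turn 10.7, either way. A call with a gripper value outside its range is refused whole. The fingers move at their own pace and stop on an object; "newtons" is the grip in N (left out, the last holds). Time passes only in rows, so rows that do not move let the fingers close. It gives the time, the measured TCP pose, the force, the opening and the grip force at its end, in the units of the state.
- readout.state(): the state, without advancing time (a new reading comes with each control period).
- camera(name): name is "scene" or "side" or "wrist"; returns a dict with "image" (384x512x3 uint8, blue, green, red), "camera_matrix" (3x3 intrinsics, pixels), "position" and "rotation" of the camera in the world. Camera axes: x right, y up, looking along -z (the intrinsics and any distortion apply to the point x, -y, -z); pixel columns grow to the right and rows downward; lengths in m; the calibration is good to about 2 mm. The wrist camera is an equidistant fisheye: a pixel r from the principal point sees the ray r / f radians off the axis. A picture is of the moment at which its call begins. There is no depth.
- ticket.close_job(): hands the job in; it is judged then, once.
The state is a dict: "clock": time; "q": joint angles; "joint_vel": joint speeds; "joint_efforts": joint torques, N m; "position": TCP position; "eef_rot": TCP orientation; "ft_force": force on the tool from outside, world axes, zero at the start; "wrist_torque": the same for the moment, N m; "grip_width": opening from 0.0 (shut) to 1.0 (fully open); "grip_force": force on a finger pad.
Only numpy, scipy, OpenCV 4.12 (cv2) and the standard library are available. Lean on these libraries where they do the work, as an engineer would, in place of code of your own. Each camera call takes 0.05 s, during which the arm holds its last target. There are 200 camera calls.

TASK

One of the three steel posts on the plywood board has fallen over: stand it upright on its foot in the middle of the empty rubber pad, in line with its neighbours, and let go of it. Then take the hand gauge out of its wooden holder and, holding the gauge upright, set its spring tip on the dark centre mark on top of that post, pressing gently until the tip is about half-way in. Finish like that, still holding the gauge on the mark, and leave everything else undisturbed.

Things in the scene. Friction and masses are not known exactly. Their poses are not given: they have to be found in the camera images.
- tipped_mid (a point): The fallen steel post: square foot plate 60 x 60 x 12 mm, round shaft 24 mm in diameter on its middle, 85 mm tall in all, about 0.5 kg. The point is on the shaft's axis, half-way up (42.5 mm above the foot's underside); z runs along the shaft away from the foot, x and y are square to the foot's sides. It rights itself when stood to within about 0.7 rad of upright (centre of mass 25 mm above the foot's underside)
- tipped_mark (a point): The dark centre mark, 6 mm across, in the middle of the fallen post's 24 mm top face (85 mm above the foot's underside); z axis along the shaft, outwards
- tipped: The same fallen post, its origin in the middle of the foot's underside, z along the shaft. At the start it lies with its shaft roughly towards the robot, foot on the far side, resting on the foot's edge (local -x side down) and on the rim of the shaft's end; the shaft's axis dips 0.24 rad towards its free end
- post_b_mid (a point): A standing neighbour, the same kind of steel post: square foot plate 60 x 60 x 12 mm, round shaft 24 mm in diameter on its middle, 85 mm tall in all, about 0.5 kg; point half-way up its axis. Leave it alone
- post_c_mid (a point): The other standing neighbour, the same kind of steel post: square foot plate 60 x 60 x 12 mm, round shaft 24 mm in diameter on its middle, 85 mm tall in all, about 0.5 kg; point half-way up its axis. Leave it alone
- pad1 (a point): Middle of the middle one of three black rubber pads, 90 x 90 mm, 120 mm apart in a row, flush with the top of a fixed plywood board (390 x 220 mm, top 18 mm above the table). x axis to the board's far side, y along the row. A 14 mm high strip runs along the board's far edge, 87 mm behind the row's line. Two pads carry the neighbours; the one by which the fallen post lies is empty
- pad0 (a point): Middle of the right-hand (-y) rubber pad, same axes
- pad2 (a point): Middle of the left-hand (+y) rubber pad, same axes
- gauge_grip (a point): The hand gauge, standing upright in its holder: round grey barrel 36 mm in diameter and 90 mm long with black bands; the point is the barrel's centre, z axis along the gauge, upwards. Below the barrel is a steel nose 16 mm in diameter and 35 mm long, and out of it the spring tip. About 0.18 kg
- gauge_tip (a point): The end of the gauge's spring tip, a steel pin 8 mm in diameter with a round end that stands 20 mm out of the nose when free; 100 mm below the barrel's centre then
- gauge: The same gauge, its origin on its axis at the lower end of the nose (80 mm below the barrel's centre), z upwards
- plunger (a joint): How far the spring tip is pushed in, m: 0 free, 0.009 fully in. It gives way from 1 N and takes 0.5 N more for each mm (about 3.3 N half-way)
- holder: The gauge's holder: fixed wooden block 80 x 80 mm, 70 mm tall, origin in the middle of its underside. The gauge hangs in its 25 mm through-hole with the barrel's lower shoulder on the block; lift the gauge straight up by 60 mm or more to clear it
- spray_p (a point): Bystander: aluminium spray can, 52 mm in diameter, 150 mm tall, beyond the row on the left; leave it where it is
- carton_p (a point): Bystander: cardboard box 100 x 70 x 60 mm, beyond the row on the right; leave it where it is
- driver_p (a point): Bystander: screwdriver lying on the table at the near right; leave it where it is
- spanner_p (a point): Bystander: spanner lying on the table at the far left; leave it where it is
- collar_p (a point): Bystander: steel ring 44 mm in diameter, 18 mm high, on the table at the near left; leave it where it is
There are look-alikes about, which are no part of the job. Leave any purple or red look-alike of the holder alone.

How it is judged:
On the way, in this order (a step that is already met when the one before it is completed fails the run):
1. the fallen post stands upright on the empty pad and is let go (angle between tipped_mid's own z axis and vertical below 0.08 rad and (horizontal distance between tipped_mid and pad0 below 0.018 m or horizontal distance between tipped_mid and pad1 below 0.018 m or horizontal distance between tipped_mid and pad2 below 0.018 m) and height (world z) of tipped_mid below 0.0665 m and contact force between tipped and the fingers below 0.3 N and contact force between tipped and the arm below 0.3 N), for 0.2 s.
2. the gauge is lifted clear of its holder (z of gauge in the frame of holder above 0.075 m and contact force between gauge and the fingers above 1 N), for 0.1 s.
3. the held gauge presses lightly and upright on the post's mark (value of joint plunger between 0.0015 and 0.0078 m and contact force between gauge and tipped above 0.8 N and distance between gauge_tip and tipped_mark below 0.007 m and angle between gauge_grip's own z axis and vertical below 0.14 rad and contact force between gauge and the fingers above 1 N), for 0.3 s.
At the end, for the whole second after the job is handed in: Post upright (0.08 rad), within 18 mm of the pad's middle, not touched by the robot; gauge held, clear of its holder, within 0.14 rad of upright, tip within 7 mm of the mark and 1.5 to 7.8 mm in; neighbours standing; all at rest (all of step 1 and all of step 3 and linear speed of each of tipped, gauge below 0.02 m/s and contact force between gauge and holder below 0.1 N and height (world z) of gauge_grip above 0.18 m and angle between each of post_b_mid, post_c_mid's own z axis and vertical below 0.1 rad); the arm keeps its last pose, push and grip.
It fails at once if a standing neighbour post is shifted by more than 15 mm or tipped ((distance of post_b_mid from where it was at the start of the episode above 0.015 m or angle between post_b_mid's own z axis and vertical above 0.2 rad) or (distance of post_c_mid from where it was at the start of the episode above 0.015 m or angle between post_c_mid's own z axis and vertical above 0.2 rad)).
It fails at once if another thing lying on the table is shifted by more than 20 mm (distance of any of spray_p, carton_p, driver_p, spanner_p, collar_p from where it was at the start of the episode above 0.02 m).
It fails at once if the gauge is pressed on the post with more than 20 N (contact force between gauge and tipped above 20 N).
It also fails if it takes over 58 s, if anything falls off the work surface, if the arm or the gripper's body presses on something with over 40 N, if the wrist force passes 120 N, or if a joint passes its speed limit or range.

## Working session

There is one attempt and no reset: what is moved stays moved. The work goes in short steps, Python scripts to look and compute and a tool call to move; the robot and the scene stay as the last step left them, time stands still between calls to the robot, and variables do not carry over. Pictures are saved under pics/ and viewed, at most 10 in all, crops included, and the job is handed in when it is done.

Besides the shell and the picture viewer there is one more tool, called after "Call:" by a JSON object that holds its "api" and its "payload". drive_tool: Moves the arm, as the interface text tells. Its arguments: {"type":"object","properties":{"targets":{"type":"array"},"newtons":{"type":"number"}},"required":["targets"]}

```bash
mkdir -p pics; ls; cat > h.py <<'E'
import numpy as np, cv2
from station import readout, camera, ticket, r
def ray(c,u,v):
    K=np.array(c["camera_matrix"]);R=np.array(c["rotation"])
    x=(u-K[0,2])/K[0,0];y=(v-K[1,2])/K[1,1]
    if c.get("fish"):
        t=np.hypot(x,y);s=np.sin(t)/t if t>1e-9 else 1;d=np.array([x*s,y*s,np.cos(t)])
    else: d=np.array([x,y,1.])
    d=np.array([d[0],-d[1],-d[2]]);return np.array(c["position"]),R@d/np.linalg.norm(d)
def onz(c,u,v,z):
    p,d=ray(c,u,v);return p+d*(z-p[2])/d[2]
def tri(a,b):
    (p,d),(q,e)=a,b
    A=np.stack([d,-e],1);s=np.linalg.lstsq(A,q-p,rcond=None)[0]
    x,y=p+d*s[0],q+e*s[1];return (x+y)/2,np.linalg.norm(x-y)
def proj(c,P):
    K=np.array(c["camera_matrix"]);R=np.array(c["rotation"])
    d=R.T@(np.array(P)-c["position"]);d=np.array([d[0],-d[1],-d[2]])
    if c.get("fish"):
        t=np.arctan2(np.hypot(d[0],d[1]),d[2]);h=np.hypot(d[0],d[1]);d=np.array([d[0]/h*t,d[1]/h*t,1])
    d=d/d[2];return K[0,0]*d[0]+K[0,2],K[1,1]*d[1]+K[1,2]
def cam(n):
    c=camera(n);c["fish"]=n=="wrist";return c
def save(c,n): cv2.imwrite(n,c["image"])
E
python3 - <<'E'
from h import *
import pickle
for n in("scene","side","wrist"):
    c=cam(n);pickle.dump(c,open(n+".pkl","wb"));print(n,np.round(c["position"],3).tolist(),np.round(c["camera_matrix"],1).tolist(),np.round(c["rotation"],2).tolist())
    save(c,f"pics/{n}0.png")
print(readout.state(),r.tcp_to_tips)
E
```

```text
pics
scene [1.345, -0.138, 0.908] [[431.1, 0.0, 253.3], [0.0, 431.1, 187.0], [0.0, 0.0, 1.0]] [0.69, 0.54, 1.26]
side [0.081, -0.82, 0.707] [[409.7, 0.0, 252.7], [0.0, 409.7, 197.7], [0.0, 0.0, 1.0]] [0.97, -0.22, -0.42]
wrist [0.215, 0.592, 0.384] [[297.3, 0.0, 256.9], [0.0, 297.3, 191.5], [0.0, 0.0, 1.0]] [-0.23, -0.14, 1.1]
{'clock': 0.15, 'q': array([ 1.10558923e+00,  3.53500485e-01,  1.63391550e+00,  4.54166572e-06,
        1.15522617e+00, -2.40127410e-03]), 'joint_vel': array([ 0.00074253, -0.00152132, -0.00387685, -0.00102004, -0.00053333,
       -0.00023706]), 'joint_efforts': array([-1.57900581e-05, -5.94200099e+01, -3.34468496e+01,  6.96401834e-02,
        2.05341715e-02, -9.56232043e-05]), 'position': array([0.2788796 , 0.55893831, 0.22504947]), 'eef_rot': array([-7.20449141e-01, -3.05761374e+00,  1.60206356e-03]), 'ft_force': array([ 0.91875517,  0.09298754, -0.57032267]), 'wrist_torque': array([-0.01866818,  0.0610626 ,  0.02357892]), 'grip_force': 0.0, 'grip_width': 0.9970684039103832} 0.011
```

```bash
sed -i 's/R=np.array(c\["rotation"\])/R=Rotation.from_rotvec(c["rotation"]).as_matrix()/; 1a from scipy.spatial.transform import Rotation' h.py; cat h.py | head -8; python3 -c "
import cv2,numpy as np
for n in('scene','side'):
    cv2.imwrite(f'pics/{n}_b.png',cv2.resize(cv2.imread(f'pics/{n}0.png'),(800,600),interpolation=cv2.INTER_CUBIC))"
```

```text
import numpy as np, cv2
from scipy.spatial.transform import Rotation
from station import readout, camera, ticket, r
def ray(c,u,v):
    K=np.array(c["camera_matrix"]);R=Rotation.from_rotvec(c["rotation"]).as_matrix()
    x=(u-K[0,2])/K[0,0];y=(v-K[1,2])/K[1,1]
    if c.get("fish"):
        t=np.hypot(x,y);s=np.sin(t)/t if t>1e-9 else 1;d=np.array([x*s,y*s,np.cos(t)])
```

View pics/scene_b.png

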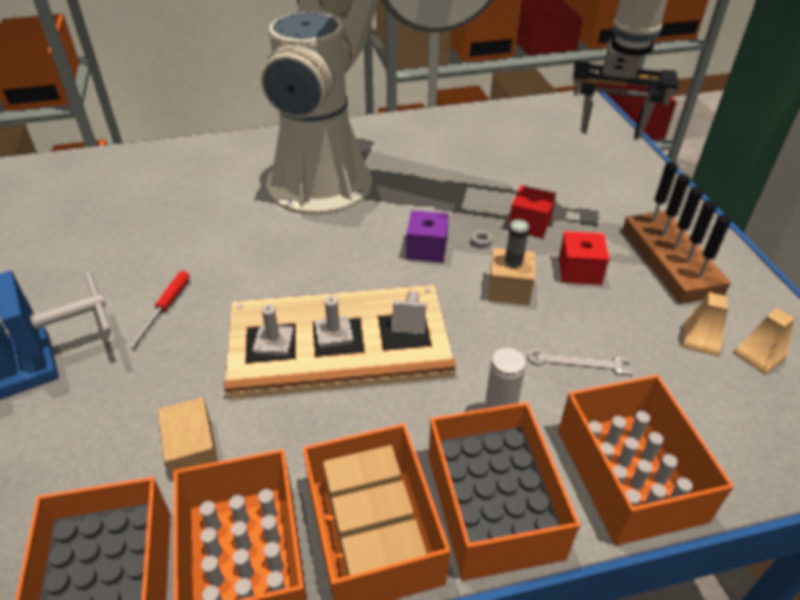

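View pics/side_b.png

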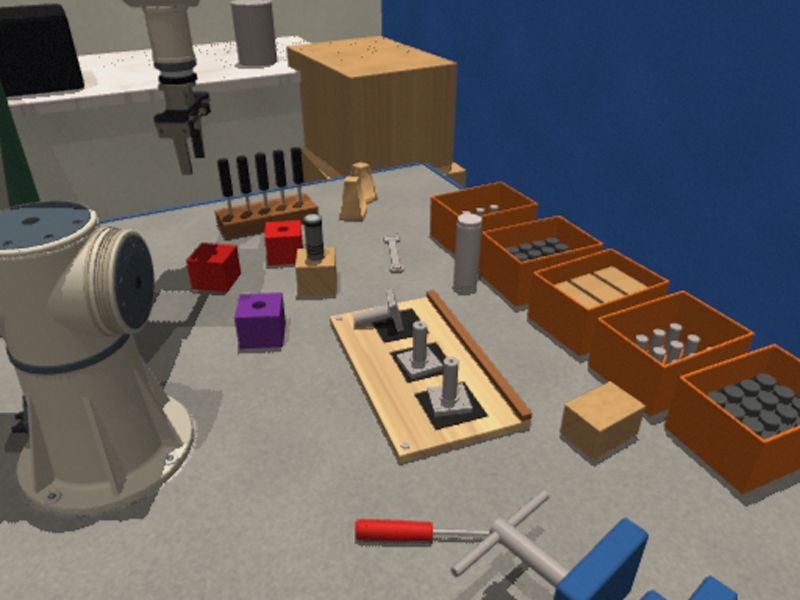

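```bash
python3 -c "
import cv2,numpy as np
a=cv2.imread('pics/scene0.png')[130:260,140:360];b=cv2.imread('pics/side0.png')[120:300,180:345]
cv2.imwrite('pics/c1.png',cv2.resize(a,None,fx=3.6,fy=3.6,interpolation=cv2.INTER_CUBIC))
cv2.imwrite('pics/c2.png',cv2.resize(b,None,fx=3.3,fy=3.3,interpolation=cv2.INTER_CUBIC))"
```

```text
(no output)
```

View pics/c1.png

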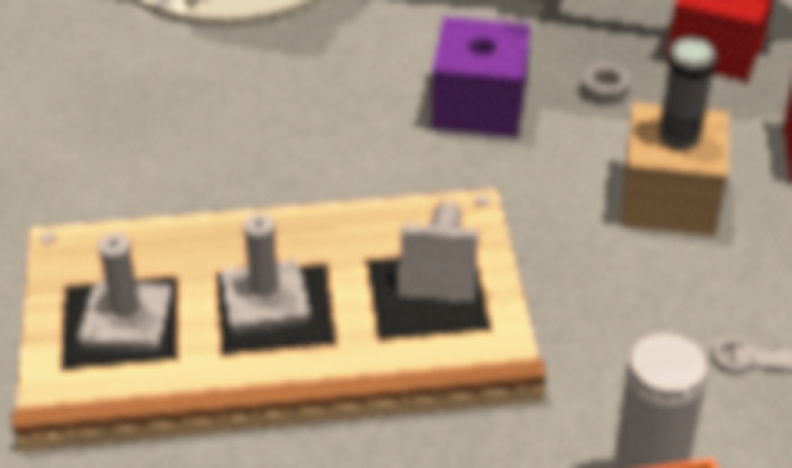

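View pics/c2.png

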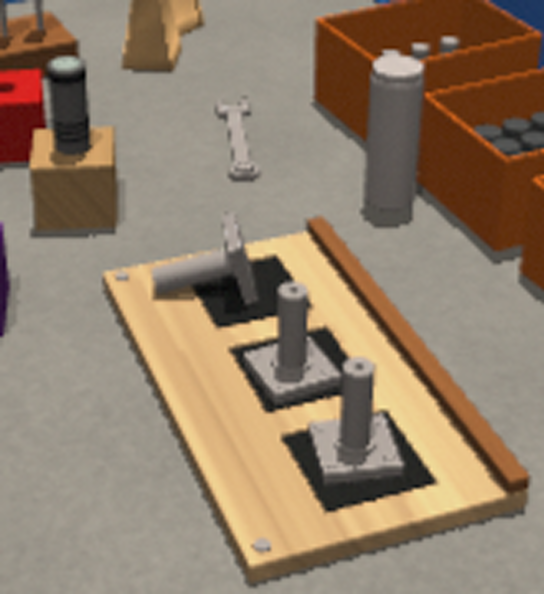

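```bash
cat > m.py <<'E'
from h import *
import pickle
S,D=pickle.load(open("scene.pkl","rb")),pickle.load(open("side.pkl","rb"))
s=lambda x,y:((x+.5)/3.6-.5+140,(y+.5)/3.6-.5+130)
d=lambda x,y:((x+.5)/3.3-.5+180,(y+.5)/3.3-.5+120)
P=lambda n,v:print(n,np.round(v,4).tolist())
Z=.018
for n,q in dict(pad0=[(64,287),(176,277),(178,358),(60,368)],pad1=[(219,272),(329,265),(335,343),(222,353)],pad2=[(368,260),(385,340),(490,328)],board_near=[(32,228),(498,189)],bolts=[(47,239),(482,201)]).items():
    w=np.array([onz(S,*s(*p),Z)[:2] for p in q]);P("S "+n,w);P("  mean",w.mean(0))
for n,q in dict(pad0=[(282,437),(327,510),(435,482),(388,412)],pad2=[(215,325),(307,297),(275,257)],bolts=[(262,546),(122,277)],board=[(105,272),(250,567)]).items():
    w=np.array([onz(D,*d(*p),Z)[:2] for p in q]);P("D "+n,w);P("  mean",w.mean(0))
for n,a,b,z in [("b top",(116,242),(359,366),.103),("c top",(259,222),(293,290),.103),("gauge top",(693,52),(67,66),.16)]:
    x,e=tri(ray(S,*s(*a)),ray(D,*d(*b)));P(n,x);P("  gap",e);P("  S",onz(S,*s(*a),z));P("  D",onz(D,*d(*b),z))
for n,q in dict(footS=[(398,291),(476,303)]).items():
    P(n,[onz(S,*s(*p),Z) for p in q])
P("foot corner low D",onz(D,*d(250,307),Z)); P("shaft end D",onz(D,*d(158,282),.030)); P("gauge/block", [onz(S,*s(682,132),.07),onz(D,*d(75,147),.07)])
P("holder top S",[onz(S,*s(*p),.07) for p in [(632,104),(730,112),(724,170),(627,163)]])
P("holder top D",[onz(D,*d(*p),.07) for p in [(38,128),(116,128),(116,170),(31,168)]])
E
python3 m.py
```

```text
S pad0 [[0.4567, -0.2043], [0.4663, -0.1168], [0.5515, -0.1261], [0.5408, -0.2136]]
  mean [0.5038, -0.1652]
S pad1 [[0.4687, -0.0827], [0.4814, 0.0043], [0.5643, -0.0077], [0.5543, -0.093]]
  mean [0.5172, -0.0448]
S pad2 [[0.4832, 0.036], [0.5702, 0.0301], [0.5769, 0.1116]]
  mean [0.5434, 0.0592]
S board_near [[0.383, -0.2247], [0.4264, 0.1609]]
  mean [0.4047, -0.0319]
S bolts [[0.3989, -0.2136], [0.4376, 0.1438]]
  mean [0.4182, -0.0349]
D pad0 [[0.4615, -0.1187], [0.4532, -0.2041], [0.5393, -0.2141], [0.5504, -0.1296]]
  mean [0.5011, -0.1666]
D pad2 [[0.4782, 0.037], [0.5695, 0.0385], [0.5741, 0.1088]]
  mean [0.5406, 0.0615]
D bolts [[0.3949, -0.215], [0.4343, 0.1418]]
  mean [0.4146, -0.0366]
D board [[0.4235, 0.1564], [0.3784, -0.229]]
  mean [0.401, -0.0363]
b top [0.5025, -0.1578, 0.1007]
  gap 0.0013
  S [0.5042, -0.1572, 0.103]
  D [0.5009, -0.1611, 0.103]
c top [0.5055, -0.0512, 0.1008]
  gap 0.0002
  S [0.5077, -0.0513, 0.103]
  D [0.504, -0.0541, 0.103]
gauge top [0.4523, 0.3069, 0.1558]
  gap 0.0019
  S [0.4561, 0.3052, 0.16]
  D [0.4493, 0.2963, 0.16]
footS [[0.5223, 0.0516, 0.018], [0.549, 0.108, 0.018]]
foot corner low D [0.5173, 0.0475, 0.018]
shaft end D [0.4538, 0.1033, 0.03]
gauge/block [[0.4485, 0.3107, 0.07], [0.4526, 0.3017, 0.07]]
holder top S [[0.4045, 0.2825, 0.07], [0.4335, 0.3591, 0.07], [0.5006, 0.3268, 0.07], [0.4745, 0.2535, 0.07]]
holder top D [[0.4333, 0.356, 0.07], [0.5035, 0.3207, 0.07], [0.4714, 0.241, 0.07], [0.4002, 0.2811, 0.07]]
```

Call:
{"api": "drive_tool", "payload": {"targets": [{"dp": [0.022, -0.049, 0.002], "yaw": 0, "gripper": 0}, {"dp": [0.022, -0.049, 0.002], "yaw": 0, "gripper": 0}, {"dp": [0.022, -0.049, 0.002], "yaw": 0, "gripper": 0}, {"dp": [0.022, -0.049, 0.002], "yaw": 0, "gripper": 0}, {"dp": [0.022, -0.049, 0.002], "yaw": 0, "gripper": 0}, {"dp": [0.022, -0.049, 0.002], "yaw": 0, "gripper": 0}, {"dp": [0.022, -0.049, 0.002], "yaw": 0, "gripper": 0}, {"dp": [0.022, -0.049, 0.002], "yaw": 0, "gripper": 0}, {"dp": [0.022, -0.049, 0.002], "yaw": 0, "gripper": 0}, {"dp": [0.022, -0.049, 0.002], "yaw": 0, "gripper": 0}, {"dp": [0, 0, 0], "yaw": 0, "gripper": 0}]}}

```text
clock: 1.52
position: [0.5001, 0.0664, 0.2456]
eef_rot: [0.727, 3.056, -0.001]
ft_force: [0.1, 0.8, -0.3]
grip_width: 1.003
grip_force: 0.0
```

```bash
python3 - <<'E'
from h import *
import pickle
c=cam("wrist");pickle.dump(c,open("w1.pkl","wb"));save(c,"pics/w1.png")
cv2.imwrite("pics/w1b.png",cv2.resize(c["image"],(800,600),interpolation=cv2.INTER_CUBIC))
s=readout.state();print(s["clock"],s["position"],s["eef_rot"],c["position"],c["rotation"])
E
```

```text
1.575 [0.4992366  0.0679501  0.24538728] [-7.25412300e-01 -3.05622595e+00  4.06108681e-05] [0.43634235 0.09979138 0.40474103] [-0.22889884 -0.14091825  1.0979487 ]
```

View pics/w1b.png

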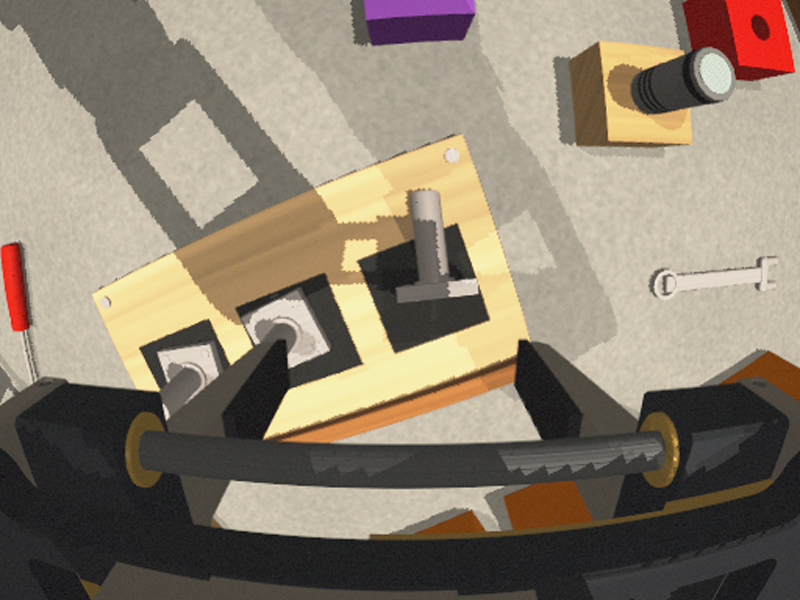

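```bash
python3 - <<'E'
from h import *
import pickle
c=pickle.load(open("w1.pkl","rb"))
f=lambda x,y,z:onz(c,(x+.5)/1.5625-.5,(y+.5)/1.5625-.5,z)
P=lambda n,v:print(n,np.round(v,4).tolist())
w=np.array([f(*p,.018)[:2] for p in[(358,262),(458,224),(489,319),(396,353)]]);P("pad2",w);P("mean",w.mean(0))
w=np.array([f(*p,.018)[:2] for p in[(237,306),(326,274),(362,360)]]);P("pad1",w);P("c",(w[0]+w[2])/2)
P("bolts",[f(106,302,.018),f(451,155,.018)])
a=f(425,189,.041);b=f(434,278,.0470+.004);P("end",a);P("root",b);v=(b-a)[:2];print("yaw deg",np.degrees(np.arctan2(v[1],v[0])),np.linalg.norm(v))
P("edges",[f(412,195,.031),f(438,195,.031)])
P("foot top strip",[f(397,295,.075),f(478,287,.075),f(397,300,.075),f(478,294,.075)])
P("gauge top",f(716,75,.16)); P("holder top",[f(*p,.07) for p in[(600,41),(692,60),(691,144),(606,127)]])
E
```

```text
pad2 [[0.4806, 0.036], [0.4894, 0.1257], [0.577, 0.115], [0.5683, 0.0276]]
mean [0.5288, 0.0761]
pad1 [[0.4651, -0.0811], [0.4772, 0.0066], [0.5607, -0.0028]]
c [0.5129, -0.0419]
bolts [[0.3957, -0.2112, 0.018], [0.435, 0.1459, 0.018]]
end [0.4501, 0.1131, 0.041]
root [0.5147, 0.0885, 0.051]
yaw deg -20.848286712544084 0.06909949714110121
edges [[0.4502, 0.102, 0.031], [0.4594, 0.1206, 0.031]]
foot top strip [[0.5087, 0.0595, 0.075], [0.53, 0.1154, 0.075], [0.512, 0.0578, 0.075], [0.5348, 0.1132, 0.075]]
gauge top [0.4529, 0.3081, 0.16]
holder top [[0.4004, 0.2873, 0.07], [0.44, 0.3652, 0.07], [0.5035, 0.3296, 0.07], [0.4635, 0.2592, 0.07]]
```

Call:
{"api": "drive_tool", "payload": {"targets": [{"dp": [-0.009, 0.01, -0.04], "yaw": 2.5, "gripper": 0}, {"dp": [-0.009, 0.01, -0.04], "yaw": 2.5, "gripper": 0}, {"dp": [-0.009, 0.01, -0.04], "yaw": 0, "gripper": 0}, {"dp": [-0.008, 0.01, -0.04], "yaw": 0, "gripper": 0}, {"dp": [0, 0, -0.02], "yaw": 0, "gripper": 0}, {"dp": [0, 0, -0.02], "yaw": 0, "gripper": 0}, {"dp": [0, 0, -0.013], "yaw": 0, "gripper": 0}, {"dp": [0, 0, 0], "yaw": 0, "gripper": 0}]}}

```text
clock: 2.58
position: [0.4631, 0.1097, 0.032]
eef_rot: [-0.585, -3.085, 0.001]
ft_force: [-0.0, 0.7, -0.8]
grip_width: 1.002
grip_force: 0.0
```

```bash
python3 - <<'E'
from h import *
c=cam("wrist");cv2.imwrite("pics/w2b.png",c["image"])
E
```

```text
(no output)
```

View pics/w2b.png

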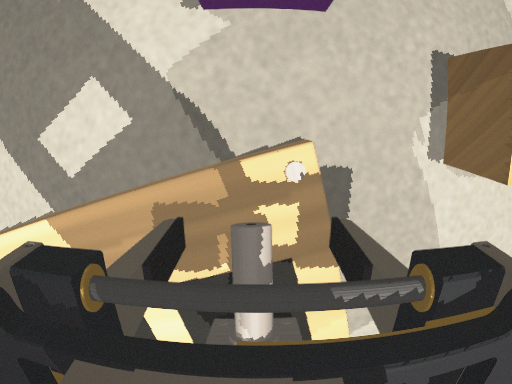

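Call:
{"api": "drive_tool", "payload": {"targets": [{"dp": [0, 0, 0], "yaw": 0, "gripper": 1}, {"dp": [0, 0, 0], "yaw": 0, "gripper": 1}, {"dp": [0, 0, 0], "yaw": 0, "gripper": 1}, {"dp": [0, 0, 0], "yaw": 0, "gripper": 1}, {"dp": [0.007, -0.003, 0.012], "yaw": 0, "gripper": 1}, {"dp": [0.007, -0.003, 0.012], "yaw": 0, "gripper": 1}, {"dp": [0.007, -0.003, 0.012], "yaw": 0, "gripper": 1}, {"dp": [0.007, -0.003, 0.012], "yaw": 0, "gripper": 1}, {"dp": [0.007, -0.003, 0.01], "yaw": 0, "gripper": 1}, {"dp": [0.007, -0.003, 0.01], "yaw": 0, "gripper": 1}, {"dp": [0.007, -0.003, 0.01], "yaw": 0, "gripper": 1}, {"dp": [0, 0, 0.012], "yaw": 0, "gripper": 1}, {"dp": [0, 0, 0.012], "yaw": 0, "gripper": 1}, {"dp": [0, 0, 0], "yaw": 0, "gripper": 1}, {"dp": [0, 0, 0], "yaw": 0, "gripper": 1}], "newtons": 15}}

```text
clock: 4.5
position: [0.5127, 0.0883, 0.1345]
eef_rot: [-0.586, -3.086, 0.0]
ft_force: [0.0, 0.1, 0.1]
grip_width: 0.005
grip_force: 0.0
```

```bash
python3 - <<'E'
from h import *
c=cam("side");w=cam("wrist")
a=cv2.resize(c["image"][120:270,200:340],None,fx=2.8,fy=2.8,interpolation=cv2.INTER_CUBIC)
b=cv2.resize(w["image"][150:384,100:420],(390,420))
cv2.imwrite("pics/s3.png",np.hstack([a,b]));print(a.shape)
E
```

```text
(420, 392, 3)
```

View pics/s3.png

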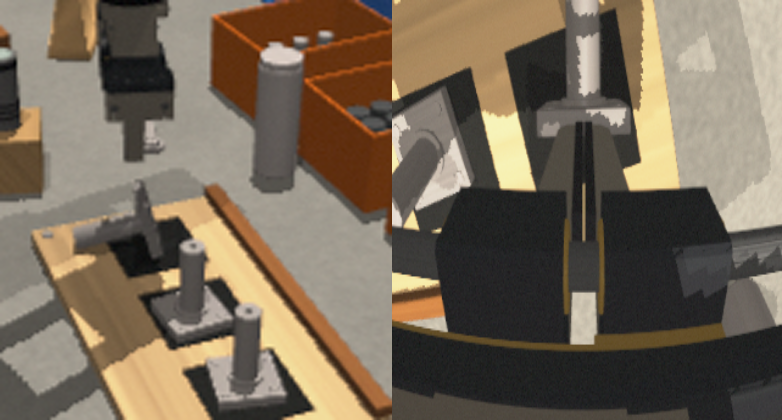

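```bash
python3 - <<'E'
from h import *
import pickle
c=cam("wrist");pickle.dump(c,open("w3.pkl","wb"));save(c,"pics/w3.png")
h=cv2.cvtColor(c["image"],cv2.COLOR_BGR2HSV)
m=((h[...,1]<60)&(h[...,2]>60)).astype(np.uint8)
for v in range(90,216,4): print(v,''.join('#' if x else '.' for x in m[v,205:315]))
E
```

```text
90 ###########################..............................................############..........###############
94 ##############...........................................................#############..........##############
98 ............................................................................#######..............#############
102 ..................................................................................................############
106 ...................................................................................................###########
110 ....................................................................................................##########
114 .....................................................................................................#########
118 ......................................................................................................########
122 ................................................#########..............................................#######
126 .....................................###########################
[... 1876 characters left out ...]
..........
194 ......................................############################............................................
198 ......................................############################............................................
202 ......................................############################............................................
206 .........................############################################################.........................
210 ................###########################################################################...................
214 ####.........###############################################################################..................
```

```bash
python3 - <<'E'
from h import *
import pickle
c=pickle.load(open("w3.pkl","rb"));s=readout.state();print(s["position"],s["grip_width"],c["position"])
a=onz(c,255.2,122,.041);b=onz(c,256.8,196,.05);f=onz(c,257,205,.05)
v=(b-a)[:2];yaw=np.arctan2(v[1],v[0]);d=np.array([np.cos(yaw),np.sin(yaw)])
print(a,b,f,np.degrees(yaw)); print("grip@72",a[:2]+d*(.0029+.0126),"pivot",a[:2]+d*(.0029+.0897))
E
```

```text
[0.51261768 0.08828675 0.13414839] 0.008423669744515742 [0.44641059 0.11569047 0.2934318 ]
[0.45067684 0.11241736 0.041     ] [0.508895   0.09094516 0.05      ] [0.51640112 0.08817332 0.05      ] -20.245141907029158
grip@72 [0.46521926 0.10705378] pivot [0.53755607 0.08037429]
```

Call:
{"api": "drive_tool", "payload": {"targets": [{"dp": [-0.016, 0.006, 0], "yaw": 0, "gripper": 0}, {"dp": [-0.016, 0.006, 0], "yaw": 0, "gripper": 0}, {"dp": [-0.0155, 0.007, 0], "yaw": 0, "gripper": 0}, {"dp": [0, 0, -0.03], "yaw": 0, "gripper": 0}, {"dp": [0, 0, -0.03], "yaw": 0, "gripper": 0}, {"dp": [0, 0, -0.03], "yaw": 0, "gripper": 0}, {"dp": [0, 0, -0.013], "yaw": 0, "gripper": 0}, {"dp": [0, 0, 0], "yaw": 0, "gripper": 0}, {"dp": [0, 0, 0], "yaw": 0, "gripper": 1}, {"dp": [0, 0, 0], "yaw": 0, "gripper": 1}, {"dp": [0, 0, 0], "yaw": 0, "gripper": 1}, {"dp": [0, 0, 0], "yaw": 0, "gripper": 1}, {"dp": [0, 0, 0], "yaw": 0, "gripper": 1}, {"dp": [0, 0, 0], "yaw": 0, "gripper": 1}, {"dp": [0, 0, 0], "yaw": 0, "gripper": 1}, {"dp": [0, 0, 0], "yaw": 0, "gripper": 1}], "newtons": 40}}

```text
clock: 6.65
position: [0.4653, 0.1072, 0.0315]
eef_rot: [-0.586, -3.086, 0.0]
ft_force: [-1.2, -0.1, 0.2]
grip_width: 0.253
grip_force: 40.0
```

Call:
{"api": "drive_tool", "payload": {"targets": [{"dp": [0.002, -0.001, 0.008], "yaw": 0, "gripper": 1}, {"dp": [0.004, -0.0015, 0.008], "yaw": 0, "gripper": 1}, {"dp": [0.005, -0.002, 0.008], "yaw": 0, "gripper": 1}, {"dp": [0.006, -0.0025, 0.008], "yaw": 0, "gripper": 1}, {"dp": [0.006, -0.0025, 0.008], "yaw": 0, "gripper": 1}, {"dp": [0, 0, 0], "yaw": 0, "gripper": 1}]}}

```text
clock: 7.4
position: [0.4897, 0.0977, 0.0723]
eef_rot: [0.587, 3.085, 0.001]
ft_force: [-0.5, 0.5, -3.5]
grip_width: 0.253
grip_force: 40.0
```

Call:
{"api": "drive_tool", "payload": {"targets": [{"dp": [0.006, -0.0025, 0.008], "yaw": 0, "gripper": 1}, {"dp": [0.007, -0.003, 0.008], "yaw": 0, "gripper": 1}, {"dp": [0.005, -0.002, 0.01], "yaw": 0, "gripper": 1}, {"dp": [0, 0, 0.012], "yaw": 0, "gripper": 1}, {"dp": [0, 0, 0.012], "yaw": 0, "gripper": 1}, {"dp": [0, 0, 0], "yaw": 0, "gripper": 1}, {"dp": [0, 0, 0], "yaw": 0, "gripper": 1}]}}

```text
clock: 8.28
position: [0.5062, 0.0903, 0.1215]
eef_rot: [-0.586, -3.086, 0.0]
ft_force: [0.3, 0.5, -4.8]
grip_width: 0.252
grip_force: 40.0
```

```bash
python3 - <<'E'
from h import *
import pickle
c=cam("side");s=cam("scene")
a=cv2.resize(c["image"][100:240,230:360],None,fx=3,fy=3,interpolation=cv2.INTER_CUBIC)
b=cv2.resize(s["image"][110:250,200:330],None,fx=3,fy=3,interpolation=cv2.INTER_CUBIC)
cv2.imwrite("pics/s4.png",np.hstack([a,b]));pickle.dump((c,s),open("cs4.pkl","wb"))
E
```

```text
(no output)
```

View pics/s4.png

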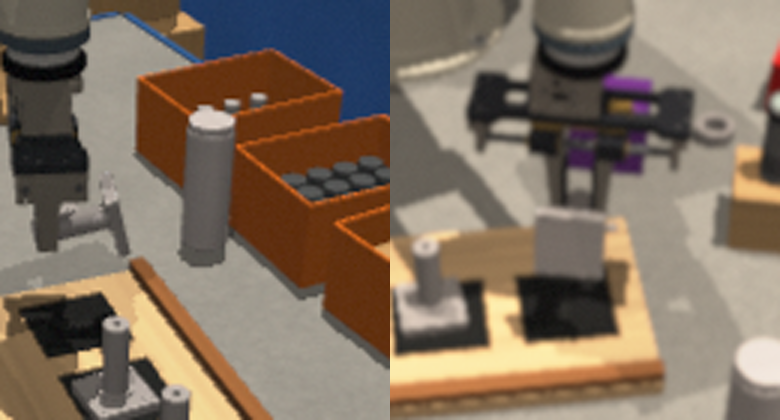

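Call:
{"api": "drive_tool", "payload": {"targets": [{"dp": [0, 0, 0], "yaw": 0, "gripper": 1}, {"dp": [0, 0, 0], "yaw": 0, "gripper": 1}], "newtons": 20}}

```text
clock: 8.62
position: [0.5066, 0.0902, 0.1214]
eef_rot: [-0.586, -3.086, 0.0]
ft_force: [-0.1, 0.7, -5.1]
grip_width: 0.255
grip_force: 20.0
```

```bash
cat > tilt.py <<'E'
from h import *
import sys
w=cam("wrist");h=cv2.cvtColor(w["image"],cv2.COLOR_BGR2HSV);s=readout.state()
print(s["clock"],s["position"],s["grip_width"],s["ft_force"],s["wrist_torque"])
m=((h[...,1]<60)&(h[...,2]>60)).astype(np.uint8)
for v in range(110,290,6): print(v,''.join('#' if x else '.' for x in m[v,170:350:2]))
E
python3 tilt.py
```

```text
8.675 [0.50634007 0.0902387  0.12133818] 0.2566767269104494 [-0.7711342   0.41194295 -4.89756469] [ 0.11481017  0.28519993 -0.03374389]
110 ########............................................................######################
116 .....................................................................#####################
122 ......................................................................####################
128 ......................................................................####################
134 .......................................................................###################
140 ........................................................................##################
146 .........................................................................#################
152 .........................................................................#################
158 ..........................................................................################
164 ...........................................................................###############
170 ..........
[... 1185 characters left out ...]
.....###########............#######
248 #####..........############........##################........############..........#######
254 .............##############.......####################.......##############.........######
260 ..................########........####################........########....................
266 ..................#######........######################........#######....................
272 ..................#######........######################........#######....................
278 ...................#.####.......########################.......######.....................
284 ................................########################..................................
```

Call:
{"api": "drive_tool", "payload": {"targets": [{"dp": [0, 0, 0], "yaw": 0, "gripper": 1}, {"dp": [0, 0, 0], "yaw": 0, "gripper": 1}], "newtons": 14}}

```text
clock: 8.93
position: [0.5066, 0.0903, 0.1216]
eef_rot: [0.586, 3.086, -0.0]
ft_force: [0.6, 0.3, -4.0]
grip_width: 0.257
grip_force: 14.0
```

```bash
python3 tilt.py; python3 -c "
from h import *
t=np.mean([ (camera('side'),readout.state()['wrist_torque'])[1] for _ in range(4)],0);print(t)"
```

```text
8.975 [0.50664139 0.09025302 0.12162007] 0.25551685468629526 [-0.03471633  0.25410649 -3.41811359] [0.05580914 0.02777889 0.00775119]
110 ########............................................................######################
116 .....................................................................#####################
122 ......................................................................####################
128 ......................................................................####################
134 .......................................................................###################
140 ........................................................................##################
146 .........................................................................#################
152 .........................................................................#################
158 ..........................................................................################
164 ...........................................................................###############
170 ............
[... 1221 characters left out ...]
8 .####..........############.......####################.......############..........#######
254 .............##############.......####################........#############.........######
260 ..................########.......#####################........########....................
266 ..................#######........######################........#######....................
272 ..................#######......................................#######....................
278 ...................######......................................######.....................
284 ..........................................................................................
[ 0.03401032  0.06173692 -0.01918909]
```

Call:
{"api": "drive_tool", "payload": {"targets": [{"dp": [0.006, -0.004, 0], "yaw": 5, "gripper": 1}, {"dp": [0.006, -0.004, 0], "yaw": 5, "gripper": 1}, {"dp": [0.005, -0.004, 0], "yaw": 5, "gripper": 1}, {"dp": [0, 0, 0], "yaw": 0, "gripper": 1}, {"dp": [0, 0, 0], "yaw": 0, "gripper": 1}], "newtons": 14}}

```text
clock: 9.8
position: [0.5232, 0.0783, 0.1215]
eef_rot: [-0.182, -3.136, 0.0]
ft_force: [0.5, -0.0, -4.1]
grip_width: 0.258
grip_force: 14.0
```

```bash
python3 tilt.py |tail -16; python3 - <<'E'
from h import *
import pickle
w=cam("wrist");c=cam("side");s=cam("scene");pickle.dump((w,c,s),open("p5.pkl","wb"))
print(np.round(onz(w,256,235,.134),4))
a=cv2.resize(c["image"][120:240,230:330],None,fx=4,fy=4,interpolation=cv2.INTER_CUBIC)
b=cv2.resize(s["image"][130:250,225:325],None,fx=4,fy=4,interpolation=cv2.INTER_CUBIC)
cv2.imwrite("pics/s5.png",np.hstack([a,b]))
E
```

```text
194 ..................................................................................########
200 .........................######################################...................########
206 .#.......................######################################...................########
212 ##.......................######################################..................#########
218 .........................######...####################...######..................#########
224 ###....................#######....####################....#######................#########
230 ..#..................########.....####################....########...............#########
236 .##................##########....########......########....#########............##########
242 ###..............#######.###......####################......###########.........##########
248 ...............############.......####################.......############.......##########
254 .............#######.######.......####################.......##############.....##########
260 ..................########.......#####################........########....................
266 ..................#######........######################........#######....................
272 ..................#######......................................#######....................
278 ...................######......................................######.....................
284 ..........................................................................................
[0.5143 0.0804 0.134 ]
```

View pics/s5.png

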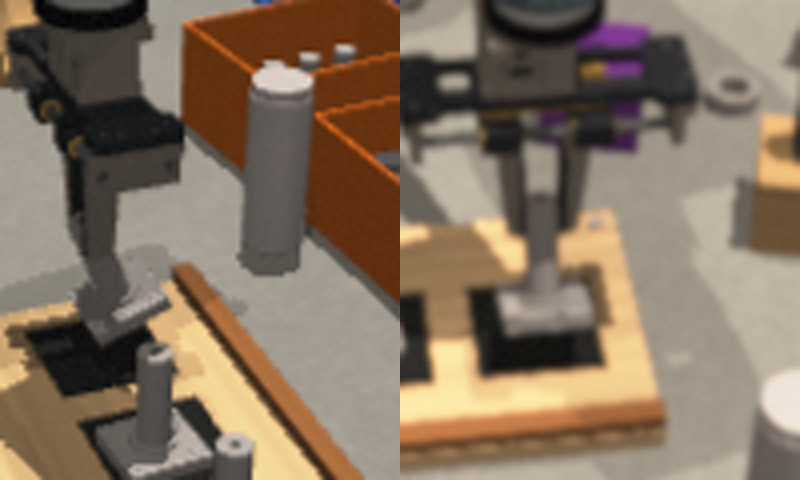

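Call:
{"api": "drive_tool", "payload": {"targets": [{"dp": [0.003, -0.0015, -0.012], "yaw": 0, "gripper": 1}, {"dp": [0.0025, -0.0015, -0.013], "yaw": 0, "gripper": 1}, {"dp": [0, 0, 0], "yaw": 0, "gripper": 1}], "newtons": 14}}

```text
clock: 10.38
position: [0.5294, 0.0751, 0.0955]
eef_rot: [-0.179, -3.136, 0.0]
ft_force: [-0.1, -0.0, -4.4]
grip_width: 0.258
grip_force: 14.0
```

Call:
{"api": "drive_tool", "payload": {"targets": [{"dp": [0, 0, 0], "yaw": 0, "gripper": 1}, {"dp": [0, 0, 0], "yaw": 0, "gripper": 1}], "newtons": 9}}

```text
clock: 10.62
position: [0.5286, 0.0752, 0.0962]
eef_rot: [-0.179, -3.136, 0.0]
ft_force: [-0.2, -0.8, -3.3]
grip_width: 0.26
grip_force: 9.0
```

```bash
python3 tilt.py |grep -v '^1[1-8]'
```

```text
10.675 [0.528733   0.07518925 0.09631839] 0.2563604951032911 [ 0.35249704  0.7181719  -4.05847907] [ 0.03333598  0.06422427 -0.00659544]
194 .......................................................................................###
200 .........................######################################........................###
206 .........................######################################........................###
212 .......................#.######################################.......................####
218 .........................######...####################...######.......................####
224 .......................#######....####################....#######.....................####
230 .....................########.....####################....#########...................####
236 #..................##########....#########....#########....##########................#####
242 .................######.####.....#########....#########.....###########..............#####
248 #..............############.......####################.......############............#####
254 .............#############........####################.......##############.........######
260 ..................########.......#####################........########....................
266 ..................#######........######################........#######....................
272 ..................#######......................................#######....................
278 ...................######......................................######.....................
284 ................#.........................................................................
```

Call:
{"api": "drive_tool", "payload": {"targets": [{"dp": [0, 0, -0.003], "yaw": 0, "gripper": 1}, {"dp": [0, 0, -0.002], "yaw": 0, "gripper": 1}, {"dp": [0, 0, 0], "yaw": 0, "gripper": 1}], "newtons": 9}}

```text
clock: 11.05
position: [0.5317, 0.0753, 0.0934]
eef_rot: [0.178, 3.131, 0.001]
ft_force: [2.5, -2.6, 9.0]
grip_width: 0.255
grip_force: 9.0
```

```bash
cat > pr.py <<'E'
from h import *
import pickle
F=[]
for _ in range(3): w=cam("wrist");s=readout.state();F.append(np.r_[s["ft_force"],s["wrist_torque"]])
print(s["clock"],s["position"],s["grip_width"],np.round(np.mean(F,0),2))
pickle.dump((w,cam("side"),cam("scene")),open("p.pkl","wb"))
h=cv2.cvtColor(w["image"],cv2.COLOR_BGR2GRAY)
m=((h<70)).astype(np.uint8)[212:275,236:280]
n,l,st,ce=cv2.connectedComponentsWithStats(m)
for i in range(1,n):
    if 15<st[i,4]<400: print(st[i],ce[i]+[236,212], onz(w,*(ce[i]+[236,212]),s["position"][2]+.0135))
E
python3 pr.py
```

```text
11.2 [0.53166323 0.07531246 0.09339877] 0.25389214572028806 [ 1.87 -1.67  7.99 -0.29 -0.36  0.03]
[ 0  6  2 20 36] [236.44444444 226.61111111] [0.51625302 0.06772409 0.10689877]
[ 40   6   4  51 110] [278.23636364 239.12727273] [0.5259426  0.08891062 0.10689877]
[16 26 11 11 92] [257.05434783 243.13043478] [0.5269593  0.07740954 0.10689877]
```

Call:
{"api": "drive_tool", "payload": {"targets": [{"dp": [0.0065, -0.0007, 0.0], "yaw": 0, "gripper": 1}, {"dp": [0.0065, -0.0007, -0.0005], "yaw": 0, "gripper": 1}, {"dp": [0.0065, -0.0007, -0.001], "yaw": 0, "gripper": 1}, {"dp": [0.0065, -0.0007, -0.001], "yaw": 0, "gripper": 1}, {"dp": [0, 0, 0], "yaw": 0, "gripper": 1}], "newtons": 9}}

```text
clock: 11.92
position: [0.5551, 0.0724, 0.0885]
eef_rot: [-0.179, -3.136, 0.0]
ft_force: [0.2, -0.7, -3.6]
grip_width: 0.262
grip_force: 9.0
```

```bash
python3 pr.py
```

```text
12.075 [0.55461394 0.07241644 0.08873217] 0.25662624566880243 [ 0.47  0.45 -4.53  0.02 -0.03  0.02]
[ 0  6  3 25 47] [236.53191489 229.0212766 ] [0.54076332 0.06468188 0.10223217]
[ 40   6   4  51 120] [278.1        238.25833333] [0.54855405 0.08597927 0.10223217]
[16 32 11 11 92] [256.92391304 249.22826087] [0.55369383 0.07402736 0.10223217]
[  0  58  44   5 134] [257.82089552 272.96268657] [0.5685791  0.07283739 0.10223217]
```

Call:
{"api": "drive_tool", "payload": {"targets": [{"dp": [0, 0, 0.004], "yaw": 0, "gripper": 1}, {"dp": [-0.007, 0.0005, 0], "yaw": 0, "gripper": 1}, {"dp": [-0.007, 0.0005, 0], "yaw": 0, "gripper": 1}, {"dp": [-0.006, 0.0005, 0], "yaw": 0, "gripper": 1}, {"dp": [-0.0055, 0, 0], "yaw": 0, "gripper": 1}, {"dp": [0, 0, 0], "yaw": 0, "gripper": 1}, {"dp": [0, 0, -0.004], "yaw": 0, "gripper": 1}, {"dp": [0, 0, 0], "yaw": 0, "gripper": 1}], "newtons": 14}}

```text
clock: 13.18
position: [0.5295, 0.0739, 0.0887]
eef_rot: [-0.179, -3.136, 0.0]
ft_force: [0.7, -0.6, -3.7]
grip_width: 0.26
grip_force: 14.0
```

```bash
python3 pr.py
```

```text
13.325 [0.52961506 0.07393681 0.08898834] 0.2563066801359755 [-0.1   0.17 -4.34  0.01 -0.01  0.02]
[ 0  6  3 25 47] [236.5106383  228.95744681] [0.51558816 0.06619236 0.10248834]
[ 40   6   4  51 116] [278.1637931  238.68965517] [0.52367386 0.08750745 0.10248834]
[16 33 11 10 90] [256.91111111 249.34444444] [0.52862816 0.07552872 0.10248834]
```

Call:
{"api": "drive_tool", "payload": {"targets": [{"dp": [0, 0, -0.001], "yaw": 0, "gripper": 1}, {"dp": [0, 0, -0.001], "yaw": 0, "gripper": 1}, {"dp": [0, 0, 0], "yaw": 0, "gripper": 1}]}}

```text
clock: 13.8
position: [0.5309, 0.0739, 0.088]
eef_rot: [0.178, 3.134, 0.0]
ft_force: [1.6, -1.6, 5.2]
grip_width: 0.26
grip_force: 14.0
```

```bash
python3 pr.py
```

```text
13.95 [0.53090002 0.07390383 0.08799206] 0.2547547758275407 [ 2.17 -1.84  5.47 -0.34 -0.22 -0.  ]
[ 0  6  3 25 51] [236.62745098 228.7254902 ] [0.51670612 0.06622756 0.10149206]
[ 40   6   4  51 114] [278.18421053 238.22807018] [0.52465744 0.08750542 0.10149206]
[16 33 11 10 88] [257.         249.78409091] [0.53016049 0.07550477 0.10149206]
```

Call:
{"api": "drive_tool", "payload": {"targets": [{"dp": [0, 0, 0.0005], "yaw": 0, "gripper": 1}, {"dp": [0, 0, 0], "yaw": 0, "gripper": 1}], "newtons": 3}}

```text
clock: 14.3
position: [0.5304, 0.074, 0.088]
eef_rot: [0.178, 3.135, 0.0]
ft_force: [2.7, -2.2, 3.6]
grip_width: 0.26
grip_force: 3.0
```

Call:
{"api": "drive_tool", "payload": {"targets": [{"dp": [0, 0, 0], "yaw": 0, "gripper": 0.4}, {"dp": [0, 0, 0], "yaw": 0, "gripper": 0.2}, {"dp": [0, 0, 0], "yaw": 0, "gripper": 0}, {"dp": [0, 0, 0], "yaw": 0, "gripper": 0}, {"dp": [0, 0, 0.03], "yaw": 0, "gripper": 0}, {"dp": [0, 0, 0.05], "yaw": 0, "gripper": 0}, {"dp": [0, 0, 0.05], "yaw": 0, "gripper": 0}, {"dp": [0, 0, 0], "yaw": 0, "gripper": 0}]}}

```text
clock: 15.3
position: [0.5318, 0.0743, 0.2214]
eef_rot: [0.178, 3.13, 0.002]
ft_force: [0.5, -1.2, -0.3]
grip_width: 1.0
grip_force: 0.0
```

```bash
python3 - <<'E'
from h import *
import pickle
s=cam("scene");c=cam("side");w=cam("wrist");pickle.dump((w,c,s),open("p6.pkl","wb"))
print(readout.state()["position"])
for im,q,f in((s,(.529,.075,.103),1),(c,(.529,.075,.103),1),(w,(.529,.075,.103),1)): print(proj(im,q),proj(im,(.507,-.05,.103)))
A=cv2.resize(c["image"][130:230,250:330],(320,400),interpolation=cv2.INTER_CUBIC)
B=cv2.resize(w["image"][60:384,56:456],(480,400),interpolation=cv2.INTER_AREA)
cv2.imwrite("pics/s6.png",np.hstack([A,B]))
E
```

```text
[0.52882721 0.07390926 0.21667531]
(np.float64(259.08685098976974), np.float64(189.10063003727788)) (np.float64(212.0181940445767), np.float64(191.05218963999852))
(np.float64(254.76270619750295), np.float64(182.29399390436512)) (np.float64(268.7054104712347), np.float64(206.43209874419225))
(np.float64(256.35232270013677), np.float64(190.95029557436513)) (np.float64(130.46109547760636), np.float64(183.56997839689268))
```

View pics/s6.png

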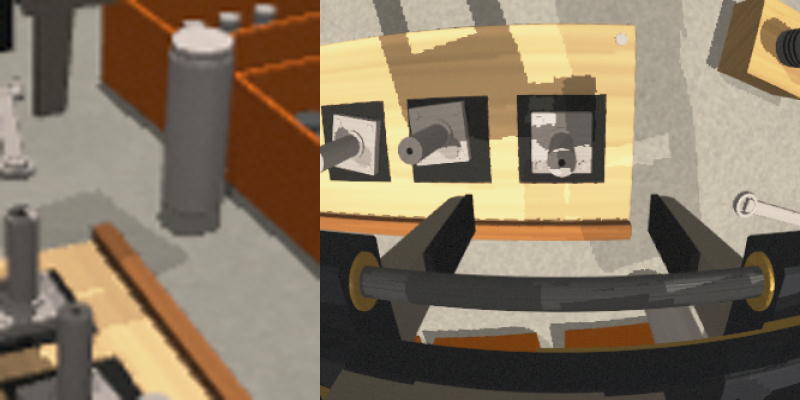

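```bash
python3 - <<'E'
from h import *
import pickle
w,c,s=pickle.load(open("p6.pkl","rb"))
g=cv2.cvtColor(w["image"],cv2.COLOR_BGR2GRAY)
for v in range(178,206): print(v,' '.join(f'{x:3d}' for x in g[v,240:274]))
E
```

```text
178 179 125 121 128 125 128 121  99  89  87  87  90  89  89  88  83  81  82  84  83  85  82  85  86  83  80  83  86  95  94 150 196 205 206
179 221 178 125 125 126 127 111  90  89  91  92  90  90  85  83  86  89  84  88  83  85  85  83  84  84  80  81 126 190 209 210 205 202 205
180 223 222 224 181 126 127 111  95  93  92  91  93  95 106 132 166 195 209 199 156 122 101  91  85  84  83  81 101 182 212 207 204 208 207
181 222 224 223 183 162 212 173  87  89  92 117 163 214 216 205 203 208 215 214 214 212 207 190 147 100  82  83  80 176 211 210 208 210 208
182 222 223 224 223 223 224 171  89  91 114 203 228 226 216 155  97  95  98  95 100  95  96  96  94  92  85  83  82 173 205 206 207 206 206
183 221 221 220 222 223 180 104  90 106 130 114 116 127 108  93  97  99  97  93  95  94  96  96  94  94  89  85  81 147 189 202 203 202 204
184 224 223 224 225 224 178 103 107 126 132 129 131 128 108  98  97  98  97  93  96  96  93  95  98  96  99  97  88 123 185 205 208 208 210
185 224 223 223 225 224 195 135 126 116 115 126 129 129 113  96  98  94  95  96  96  95  94  99  97  93 100  96  92 126 
[... 2119 characters left out ...]

201  51  50  55  49  53  51  53  52  47  52 145 208 222 225 226 214 201 202 202 202 207 206 204 182 111  50  50  52  52  50  52  54  52  53
202  53  51  48  51  51  55  53  50  50  52  50  76 133 180 197 199 201 200 200 204 203 161 118  85  51  51  52  52  55  52  55  54  53  50
203  54  53  50  52  50  54  53  52  50  51  52  54  48  51  73  86 132 156 135 102  69  51  49  51  53  52  50  50  53  48  50  50  49  52
204  50  53  49  57  55  53  48  52  53  53  53  55  54  52  53  51  47  55  52  50  48  53  50  52  49  52  52  47  48  49  50  52  51  51
205  51  53  52  53  50  51  45  49  54  53  54  54  51  54  50  54  53  52  49  52  52  49  55  52  50  51  51  53  54  56  49  53  50  55
```

Call:
{"api": "drive_tool", "payload": {"targets": [{"dp": [-0.0153, 0.0468, 0.004], "yaw": 0, "gripper": 0}, {"dp": [-0.0153, 0.0468, 0.004], "yaw": 0, "gripper": 0}, {"dp": [-0.0153, 0.0468, 0.004], "yaw": 0, "gripper": 0}, {"dp": [-0.0153, 0.0468, 0.004], "yaw": 0, "gripper": 0}, {"dp": [-0.0153, 0.0468, 0.004], "yaw": 0, "gripper": 0}, {"dp": [0, 0, 0], "yaw": 0, "gripper": 0}, {"dp": [0, 0, 0], "yaw": 0, "gripper": 0}]}}

```text
clock: 16.32
position: [0.4524, 0.3072, 0.2361]
eef_rot: [-0.177, -3.135, 0.003]
ft_force: [-0.2, 0.8, 0.2]
grip_width: 1.0
grip_force: 0.0
```

```bash
python3 - <<'E'
from h import *
import pickle
w=cam("wrist");pickle.dump(w,open("p7.pkl","wb"));s=readout.state();print(s["clock"],s["position"])
u,v=proj(w,(.4525,.308,.16));print(u,v)
g=cv2.cvtColor(w["image"],cv2.COLOR_BGR2GRAY);u,v=int(u),int(v)
print("cols",range(u-50,u+50,4))
for y in range(v-50,v+60,4): print(y,' '.join(f'{x:3d}' for x in g[y,u-50:u+50:4]))
E
```

```text
16.375 [0.45272281 0.30681723 0.23634043]
256.2773023394882 203.46817323982822
cols range(206, 306, 4)
153  90  89  91  91  87  90 102 203 201 197 201 199 202 101 102  96 100 101  98  97  99  94  89 116 179
157  91  92  90  88  89  97  98 196 102  99 126 199 198  98 100 101 104 103 103  99 101  97 187 192 174
161  91  89  94  88  87  94  96  94  97  97  99  96 104 100 102 101  95  98 100 100  99 101 200 205 172
165 185 176 184  88  88  93  97  97  92  92  91  91  66  65  84  96  95  96  96  97  95  95  98 195 171
169 209 206 180  92  93 101  98 100  96  94  65  42  31  34  38  35  94  94  93  92  92  97  95 170 167
173 208 209 132  91  97 100  98 100 101  79  53  64  60  63  64  61  27  89  87  91  93  92 179 164 166
177 207 211 114  90 101  99 100 102  98  47  63  61  60  63  65  66  61 100 102 100  94  96 176 174 195
181 204 210 119  89 197 200 102  98  98  61  36  43  67  66  59  32  65  85 103 103 103 103 156 202 202
185 212 208 123 144 194 191 194 101  96  33 125 151 152 155 157 138  63  78 102 203 204 221 192 207 199
189 196 200 206 201 197 192 193 193 109  77 150 218 233 231 2
[... 1214 characters left out ...]
 204 200 207 202 198 208 203 204 207 204 176 177 173 172 175 172 173 178 173
241 206 201 210 208 199 199 205 206 204 204 206 196 200 204 210 211 209 185 172 176 177 174 185 176 173
245 204 203 200 210 203 197 200 207 206 212 200 200 208 203 204 200 200 208 176 180 172 179 196 172 176
249 203 200 207 197 212 194 193 204 204 206 203 204 201 202 200 208 206 205 175 179 174 183 172 176 178
253 196 194 198 202 202 205 199 210 209 198 201 202 209 198 206 205 199 201 207 177 180 180 178 189 178
257 202 208 201 207 202 203 201 208 201 204 208 205 206 205 213 206 202 209 212 207 174 178 176 179 173
261 203 202 200 209 209 201 199 212 202 200 207 201 210 209 208 196 210 205 203 199 192 175 181 178 181
```

Call:
{"api": "drive_tool", "payload": {"targets": [{"dp": [0, 0.001, -0.03], "yaw": 0, "gripper": 0}, {"dp": [0, 0, -0.04], "yaw": 0, "gripper": 0}, {"dp": [0, 0, -0.04], "yaw": 0, "gripper": 0}, {"dp": [0, 0, -0.019], "yaw": 0, "gripper": 0}, {"dp": [0, 0, 0], "yaw": 0, "gripper": 0}, {"dp": [0, 0, 0], "yaw": 0, "gripper": 1}, {"dp": [0, 0, 0], "yaw": 0, "gripper": 1}, {"dp": [0, 0, 0], "yaw": 0, "gripper": 1}, {"dp": [0, 0, 0], "yaw": 0, "gripper": 1}, {"dp": [0, 0, 0], "yaw": 0, "gripper": 1}, {"dp": [0, 0, 0], "yaw": 0, "gripper": 1}, {"dp": [0, 0, 0], "yaw": 0, "gripper": 1}], "newtons": 25}}

```text
clock: 17.88
position: [0.453, 0.3089, 0.1086]
eef_rot: [-0.178, -3.136, 0.0]
ft_force: [-1.0, -1.0, 1.6]
grip_width: 0.39
grip_force: 25.0
```

```bash
python3 - <<'E'
from h import *
import pickle
w,c,s=pickle.load(open("p6.pkl","rb"));print("mark",onz(w,257.1,191.5,.103))
s=readout.state();print(s["position"],s["grip_width"],s["ft_force"],s["wrist_torque"])
E
```

```text
mark [0.52961745 0.0756455  0.103     ]
[0.45295016 0.30887142 0.10861068] 0.3901489708456336 [-0.99235602 -0.96545713  1.61290626] [-0.16107739  0.07726332  0.01852375]
```

Call:
{"api": "drive_tool", "payload": {"targets": [{"dp": [0, 0, 0.02], "yaw": 0, "gripper": 1}, {"dp": [0, 0, 0.03], "yaw": 0, "gripper": 1}, {"dp": [0, 0, 0.035], "yaw": 0, "gripper": 1}, {"dp": [0, 0, 0.035], "yaw": 0, "gripper": 1}, {"dp": [0, 0, 0], "yaw": 0, "gripper": 1}, {"dp": [0.0128, -0.0388, 0], "yaw": 0, "gripper": 1}, {"dp": [0.0128, -0.0388, 0], "yaw": 0, "gripper": 1}, {"dp": [0.0128, -0.0388, 0], "yaw": 0, "gripper": 1}, {"dp": [0.0128, -0.0388, 0], "yaw": 0, "gripper": 1}, {"dp": [0.0128, -0.0388, 0], "yaw": 0, "gripper": 1}, {"dp": [0.0128, -0.0388, 0], "yaw": 0, "gripper": 1}, {"dp": [0, 0, 0], "yaw": 0, "gripper": 1}, {"dp": [0, 0, 0], "yaw": 0, "gripper": 1}]}}

```text
clock: 19.5
position: [0.5291, 0.0763, 0.2273]
eef_rot: [-0.18, -3.134, -0.0]
ft_force: [-0.5, -0.8, -2.5]
grip_width: 0.387
grip_force: 25.0
```

```bash
python3 - <<'E'
from h import *
import pickle
w,c,s=cam("wrist"),cam("side"),cam("scene");pickle.dump((w,c,s),open("p8.pkl","wb"))
st=readout.state();t=st["position"];print(t,st["grip_width"],st["ft_force"],Rotation.from_rotvec(st["eef_rot"]).as_matrix()[:,2])
# cap seen by the wrist camera
hsv=cv2.cvtColor(w["image"],cv2.COLOR_BGR2GRAY)
u,v=proj(w,(t[0],t[1],t[2]+.0515));print("cap expected",u,v)
u,v=int(u),int(v)
for y in range(v-40,v+44,5): print(y,' '.join(f'{x:3d}' for x in hsv[y,u-50:u+52:5]))
# tip & mark in side and scene
for im,n in((c,"side"),(s,"scene")):
    g=cv2.cvtColor(im["image"],cv2.COLOR_BGR2GRAY)
    a=proj(im,(t[0],t[1],t[2]-.0936));b=proj(im,(.5296,.0756,.103));print(n,"tip exp",a,"mark exp",b)
    x0=int(b[0])-14
    for y in range(int(a[1])-18,int(b[1])+16): print(y,x0,' '.join(f'{x:3d}' for x in g[y,x0:x0+28]))
E
```

```text
[0.52937041 0.07705256 0.22806879] 0.38949907657584526 [-0.44569936  0.06632271 -1.52501215] [-7.43664502e-04  1.22346850e-04 -9.99999716e-01]
cap expected 255.2446452750425 291.07401065293345
251  77  55  28  29  44  24  62  57  60  67  65  68  62  60  65  37  17  59  28  32  72
256  71  28  28  28  30  60  68  71  70  66  69  67  66  66  71  60  59  25  31  29  37
261  72  26  26  28  58  69  66  69  68  79 114 106  72  69  67  68  69  56  24  33  32
266  42  23  26  44  67  64  70 184 206 207 204 203 207 207 135  67  68  67  36  35  35
271  46  37  24  61  68  66 203 204 205 205 205 205 207 208 206 196  70  68  63  25  32
276  53  36  28  67  68 193 205 203 205 203 203 206 206 205 202 206 120  70  68  40  32
281  61  34  28  71  64 202 204 203 204 205 201 205 205 207 204 203 204  68  67  29  32
286  50  48  53  53  53  52  57  53  54  56  54  57  50  55  51  57  52  55  55  59  56
291  57  54  56  56  58  59  64  69  54  64  68  70  67  57  64  66  64  69  69  64  65
296  60  58  58  57  56  56  72  72  70  72  70  69  72  71  76  74  60  73  71  73  78
301  55  54  53  60  58  60
[... 10629 characters left out ...]
 121 121 118 119 118 116 108  89  78  82  86  91  93  95  90  81  70  67  68  82 107 128 131 141 167
200 245 116 112 110 106 104 102 101  97  93  87  82  79  82  87  91  94  94  88  74  58  51  51  53  64  74  79 106 152
201 245  92  87  82  83  84  80  78  77  73  74  78  77  80  85  90  94  94  88  75  63  60  61  52  44  41  50  85 143
202 245  54  57  66  77  85  87  86  85  85  82  80  78  80  86  91  94  96  90  83  77  74  73  65  47  36  40  74 136
203 245  34  45  68  90  99 102 101 103 102  95  84  79  82  86  89  94  94  91  86  81  80  77  71  54  38  37  67 123
204 245  26  48  75  97 105 106 105 107 107 100  85  78  82  85  90  95  95  92  83  78  81  79  73  61  43  38  59 105
```

Call:
{"api": "drive_tool", "payload": {"targets": [{"dp": [0.001, -0.0015, -0.01], "yaw": 0, "gripper": 1}, {"dp": [0, 0, -0.01], "yaw": 0, "gripper": 1}, {"dp": [0, 0, -0.006], "yaw": 0, "gripper": 1}, {"dp": [0, 0, -0.003], "yaw": 0, "gripper": 1}, {"dp": [0, 0, 0], "yaw": 0, "gripper": 1}]}}

```text
clock: 20.27
position: [0.5308, 0.0746, 0.1994]
eef_rot: [-0.179, -3.136, 0.0]
ft_force: [-0.5, 0.5, -2.8]
grip_width: 0.389
grip_force: 25.0
```

```bash
cat > f.py <<'E'
from h import *
F=[];p=[]
for _ in range(6): c=cam("side");s=readout.state();F.append(s["ft_force"]);p.append(s["position"])
print(s["clock"],np.mean(p,0),np.mean(F,0),s["grip_width"])
g=cv2.cvtColor(c["image"],cv2.COLOR_BGR2GRAY)
for y in range(160,192): print(y,' '.join(f'{x:3d}' for x in g[y,246:264]))
E
python3 f.py
```

```text
20.575 [0.53100121 0.07466374 0.19981189] [-0.03213445 -0.1585328  -1.92461969] 0.38873097898369297
160 156 157 128  63  41  36  29  29  22  40  54  54  50  51  48  41 133 152
161 158 156 149  73  31  38  41  42  46  45  48  48  49  37  34  29 137 152
162 156 156 155  83  33  27  25  28  32  34  36  29  25  25  29  36 137 152
163 157 158 155  85  44  42  37  34  31  29  30  32  41  44  41  40 139 151
164 157 156 155  84  46  45  45  45  43  43  46  45  47  46  44  42 139 153
165 160 159 157 108  57  46  49  50  48  50  49  46  49  47  47  83 144 154
166 159 158 159 148  86  49  46  47  48  50  48  47  46  44  82 133 153 154
167 159 155 157 156 113 128  91  57  49  48  48  51  84  89 133 150 152 153
168 157 157 156 156 131 163 128  78  66  66  68  68 115 140 151 154 155 152
169 158 156 157 155 159 179 123  77  70  71  73  69 123 152 157 154 154 153
170 157 158 157 152 165 149 146  91  70  71  73  70 121 152 155 156 156 154
171 157 158 156 149 174 119 108  81  70  71  70  68 108 149 156 156 155 155
172 157 159 156 126 129 149 125  83  71  71  73  71 102 146 158 156 156 156
173 156 157 
[... 731 characters left out ...]
 139 138 135 133
183 156 157 159 157 155 116  77  69  54  38  55  65  69 100 131 137 137 136
184 158 158 160 157 156 104  72  68  83  86  88  74  71  95 128 135 134 134
185 157 155 155 142 137  96  71  78  88  91  88  76  70  94 128 135 136 136
186 137 137 137 134 130  95  72  76  81  82  80  76  71  93 129 134 136 136
187 130 130 131 133 133  95  75  77  79  80  78  75  70  94 129 134 134 133
188 130 131 132 132 131  94  78  77  80  80  77  75  71  93 127 132 131 132
189 130 129 130 130 131  95  74  77  77  79  78  77  70  94 126 134 133 133
190 130 129 130 129 134  93  75  78  79  78  79  73  72  93 128 134 135 133
191 130 145 150 150 152 102  76  77  78  78  76  74  72  94 127 134 132 134
```

Call:
{"api": "drive_tool", "payload": {"targets": [{"dp": [0, 0, -0.003], "yaw": 0, "gripper": 1}, {"dp": [0, 0, -0.002], "yaw": 0, "gripper": 1}, {"dp": [0, 0, 0], "yaw": 0, "gripper": 1}]}}

```text
clock: 20.95
position: [0.531, 0.0747, 0.1946]
eef_rot: [0.179, 3.136, 0.0]
ft_force: [0.4, 0.5, -0.8]
grip_width: 0.386
grip_force: 25.0
```

```bash
python3 f.py|head -1
```

```text
21.25 [0.53100278 0.07468352 0.19472284] [ 0.67624332  0.3899515  -0.23080901] 0.39084914436512025
```

Call:
{"api": "drive_tool", "payload": {"targets": [{"dp": [0, 0, -0.0015], "yaw": 0, "gripper": 1}, {"dp": [0, 0, -0.0015], "yaw": 0, "gripper": 1}, {"dp": [0, 0, 0], "yaw": 0, "gripper": 1}, {"dp": [0, 0, 0], "yaw": 0, "gripper": 1}]}}

```text
clock: 21.75
position: [0.531, 0.0747, 0.1917]
eef_rot: [0.178, 3.136, 0.0]
ft_force: [0.6, 0.1, 0.7]
grip_width: 0.394
grip_force: 25.0
```

```bash
python3 f.py; python3 - <<'E'
from h import *
c=cam("scene");g=cv2.cvtColor(c["image"],cv2.COLOR_BGR2GRAY)
for y in range(172,200): print(y,' '.join(f'{x:3d}' for x in g[y,250:270]))
E
```

```text
22.05 [0.53094141 0.07467605 0.1916648 ] [ 0.61863792 -0.15153111  1.34651498] 0.38638055077757655
160 156 156 129  62  37  32  26  25  21  49  61  60  60  59  62  61  80 143
161 158 156 149  74  26  37  43  43  29  45  58  60  58  61  60  62  93 143
162 156 157 134  70  28  24  28  28  27  41  59  59  62  59  57  49 111 147
163 155 157 149  76  38  41  39  36  30  39  52  52  51  50  47  33 131 152
164 157 157 155  78  23  28  37  43  45  43  47  50  38  32  27  31 140 153
165 160 159 158  85  33  29  25  26  24  27  25  27  25  28  37  40 139 154
166 161 159 159  87  44  43  41  39  42  36  41  42  41  44  42  44 140 154
167 159 157 156  85  45  45  47  48  47  45  47  48  44  45  44  61 141 153
168 160 156 156 108  58  47  46  47  47  48  47  47  47  46  46 107 147 152
169 156 156 156 146 130  86  55  48  47  46  49  49  47  46  82 139 152 152
170 158 158 156 153 160 128 112  73  57  58  58  56  87 131 144 153 156 154
171 158 158 156 149 175 118  91  72  68  71  71  67 100 149 156 155 154 156
172 157 159 157 124 129 148 122  77  71  71  71  70 102 147 156 157 157 157
173 158 159 1
[... 3082 characters left out ...]
 150 187 199 199 200 200 200
192 222 224 224 223 199 139  86  78  80  79  81  84 103 146 186 196 196 196 196 195
193 223 222 222 221 196 136  85  78  82  81  81  83 102 142 180 192 192 191 192 191
194 219 219 219 215 193 132  86  76  82  82  81  82  99 141 179 192 192 192 191 192
195 217 217 219 215 193 131  86  78  81  82  80  82  97 136 172 185 185 185 187 190
196 217 215 215 213 189 129  84  77  80  81  80  82  91 117 146 156 156 156 160 173
197 206 196 196 198 171 117  83  80  82  81  82  79  82  94 107 114 114 114 119 146
198 176 160 160 164 140 100  79  79  82  84  84  82  80  82  83  85  85  83  94 122
199 137 127 127 127 113  90  78  80  83  88  90  85  78  73  70  68  66  65  67  90
```

```bash
python3 -c "
from h import *
print(ticket.close_job())"
```

```text
the job is handed in; nothing more can be done
None
```

The job is handed in with the fallen post standing upright and released on the empty left-hand pad, and the gripped gauge pressing upright on its mark with about 3.2 N, which is roughly half-way in; the verdict was not shown.

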